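# Find the spacer that just fits the gap

### The job

Somebody is finding the width of the gap in the setting fixture by trying steel spacers of increasing thickness, and the thin one standing in it now is far too loose. Take it out and stand it on the bench, then stand in the gap the thickest of the other spacers that drops in freely with a few millimetres of play, down on the fixture's base and square to the jaws. Leave the slide jaw as it is set and the remaining spacer standing on the bench.

Things in the scene. Friction and masses are not known exactly. Their poses are not given: they have to be found in the camera images.
- gap_fixture: Low steel fixture fixed on the bench, left of the middle. Base plate 84 (x) by 170 mm (y), 8 mm thick; on it two jaws 60 mm wide (x), 30 mm long (y), tops 33 mm above the bench. Origin: at bench level below the middle of the fixed jaw's gap face; the gap opens from there along +y (robot's left), fixed jaw at -y. Spacers in the gap stand on the plate, 8 mm above the origin.
- slide_face (a point): Point at bench level below the middle of the slide jaw's gap face; axes as the fixture's, the gap on its -y side. Its distance from the fixture's origin is the gap's width, 34 to 60 mm. The jaw is clamped and must not shift; its knob reaches 55 mm behind the face. Mind the bench vice between fixture and other spacers, 0.2 m tall, from 0.49 m ahead of the robot: pass in front of it.
- spacer_thin: Plain steel spacer 16 mm thick (y), 50 mm long (x), 36 mm high, with a grip tab 12 mm thick (y), 30 mm long (x) above its middle, from 36 to 70 mm above the underside. Origin: centre of the underside, z up. At first upright in the gap, about square to the jaws. Free spot to set it down: 0.43 m ahead of the robot, 0.03 m to its right.
- spacer_medium: Plain steel spacer 30 mm thick (y), 50 mm long (x), 36 mm high, with a grip tab 12 mm thick (y), 30 mm long (x) above its middle, from 36 to 70 mm above the underside. Origin: centre of the underside, z up. Upright on the bench, right of the fixture; the two there may swap places. It goes into every gap; right where the thick one does not go in freely.
- spacer_thick: Plain steel spacer 45 mm thick (y), 50 mm long (x), 36 mm high, with a grip tab 12 mm thick (y), 30 mm long (x) above its middle, from 36 to 70 mm above the underside. Origin: centre of the underside, z up. Upright on the bench, right of the fixture; the two there may swap places. Right where the gap is 49 mm or more; cannot enter under 45 mm; between these either counts.

How it is judged:
By the outcome, as a careful person would: the job done as asked, in the order asked, and still so for the second after the job is handed in, with the robot touching nothing.
It also fails if it takes over 56 s, if anything falls off the work surface, if the arm or the gripper's body presses on something with over 40 N, if the wrist force passes 120 N, or if a joint passes its speed limit or range.

### The arm

A 6-joint arm with a two-finger parallel gripper is mounted at the origin on a cart in front of the work surface, level with it; the furniture and walls round the work are solid. World frame = base frame: x ahead of the robot, y to its left, z up, the work surface at z = 0. Lengths are in m, angles in rad, forces in N, time in s.
With the tool pointing down it reaches from about 0.275 to 0.85 m from the base axis. Payload 5.2 kg.
Tool frame: the origin (TCP) lies between the finger pads; the fingertips stand 11 mm ahead of it and the grasp point (between the pads) lies 8 mm behind it (robot.finger_overhang is the distance from the TCP to the fingertips, in m); z points along the fingers, y is the direction in which the jaws open and shut (so a half turn about z gives the same grasp; the last joint's range is limited). The gripper opens to 85 mm and grips with 20 to 120 N. Pads are 22 mm wide; open, the fingers measure 114 mm over their backs; the gripper's body (76 mm by 85 mm) begins 54 mm behind the grasp point. The pads swing forward as they close: fully open they stand 13 mm farther back than shut.
Start: joints at [0.996, 0.259, 1.535, -0, 1.348, -0.203], TCP at [0.2, 0.512, 0.242] pointing down, gripper open.
Joint ranges: [-3.14, 3.14], [-0.91, 2.08], [0.19, 2.58], [-1.22, 4.36], [0.22, 2.71], [-3.12, 3.12]. Speed limits (rad/s): [2.57, 2.57, 3.14, 3.14, 3.14, 3.14].

### API

Orientations are given as a unit quaternion [x, y, z, w].
In Python, from rig import robot gives the robot as it stands.
- The arm moves only by the tool apply_moves, never from a script. Its argument "motion" is text: rows parted by semicolons, each of 7 numbers parted by spaces: the shift along the world's x, y, z in m, then the turn, a rotation vector about the world's x, y, z in degrees, then the opening, from 0 (shut) to 1 (fully open). A call has 1 to 20 rows; each row shifts and turns the commanded pose from where the row before left it; what a row does not reach is not made up. A row lasts 1/8 s, in which the tool goes at most 62.5 mm and 10.7 degrees, less where a joint would pass 70% of its speed; a pose out of reach is approached as far as the arm can. A call with a gripper value outside its range is refused whole. The fingers move at their own pace and stop on an object; "squeeze" is the grip in N (left out, the last holds). Time passes only in rows, so rows that do not move let the fingers close. It gives the time, the measured TCP pose, the force and the opening at its end, in the units of the state.
- robot.state(): the state, without advancing time (a new reading comes with each control period).
- robot.camera(name): name is "scene" or "top"; returns a dict with "img" (400x640x3 uint8, blue, green, red), "fovy" (degrees; the focal length in pixels is half the picture's height over the tangent of half this angle, whatever the lens; pixels are square), "cx", "cy" (the principal point, pixels), "k1" (the pictures are not rectified: a ray, as slopes to the right and down, at radius r is drawn at 1 + k1 r^2 times it, then the intrinsics apply), "R" (3x3) and "t" (3): a world point X has camera coordinates R X + t. Camera axes: x right, y down, z forward; pixel columns grow to the right and rows downward; lengths in m; the calibration is good to about 2 mm. A picture is of the moment at which its call begins. There is no depth.
- robot.finish_job(): hands the job in, once; it reports no verdict.
The state is a dict: "clock": time; "q": joint angles; "qvel": joint speeds; "tau": joint torques, N m; "tool_pos": TCP position; "orientation": TCP orientation; "ft_force": force on the tool from outside, world axes, zero at the start; "moment": the same for the moment, N m; "opening": opening from 0.0 (shut) to 1.0 (fully open).
Only numpy, scipy, OpenCV 4.12 (cv2) and the standard library are available. Lean on these libraries where they do the work, as an engineer would, in place of code of your own. Each camera call takes 0.05 s, during which the arm holds its last target.

## Working session

There is one attempt and no reset: what is moved stays moved. The work goes in short steps, Python scripts to look and compute and a tool call to move; the robot and the scene stay as the last step left them, time stands still between calls to the robot, and variables do not carry over. Pictures are saved under pics/ and viewed, and the job is handed in when it is done.

Besides the shell and the picture viewer there is one more tool, called after "Request:" as name(argument=value, ...), one argument or row to a line, values as JSON. apply_moves: Moves the arm, as the interface text tells. Its arguments: {"type":"object","properties":{"motion":{"type":"string"},"squeeze":{"type":"number"}},"required":["motion"]}

```bash
mkdir -p pics; ls
python3 - <<'E'
from rig import robot
import cv2,pickle
s=robot.state();print(s)
for n in("scene","top"):
    c=robot.camera(n);cv2.imwrite(f"pics/{n}0.png",c["img"]);pickle.dump(c,open(f"{n}0.pkl","wb"))
    print({k:v for k,v in c.items() if k!="img"})
E
```

```text
pics
{'clock': 0.0, 'q': array([ 9.96211098e-01,  2.59294551e-01,  1.53610881e+00,  3.08894112e-07,
        1.34801592e+00, -2.02811056e-01]), 'qvel': array([-7.99354590e-06, -1.83565560e-05,  1.97574261e-04,  1.51113824e-03,
        7.74170752e-05,  2.20029458e-03]), 'tau': array([ 2.30663209e-03, -4.46015704e+01, -2.90583569e+01,  1.14092647e-04,
        1.15437858e-02, -3.07566017e-05]), 'tool_pos': array([0.19948976, 0.51198193, 0.24149044]), 'orientation': array([ 1.84818367e-01,  9.82772271e-01, -8.45126174e-04, -3.46270557e-04]), 'ft_force': array([-1.11875359,  0.1846863 , -0.52612426]), 'moment': array([0.00757607, 0.02515333, 0.0091945 ]), 'opening': 0.9979741116957941}
{'fovy': 47.69544496314229, 'cx': 322.08687591761066, 'cy': 194.86957273409143, 'k1': -0.0817189974327836, 'R': array([[ 0.66783883, -0.74418838, -0.01322684],
       [-0.51928266, -0.45312879, -0.72458251],
       [ 0.53323242,  0.49077281, -0.68906112]]), 't': array([-0.33968131,  0.25748915,  0.74830001])}
{'fovy': 49.15633853098809, 'cx': 326.9511831221558, 'cy': 194.53862133187064, 'k1': -0.02861850792692215, 'R': array([[-0.02609935, -0.99963446,  0.0070549 ],
       [-0.99713586,  0.02553169, -0.07119139],
       [ 0.07098525, -0.00889274, -0.99743772]]), 't': array([-0.05586074,  0.4509101 ,  0.92830826])}
```

View pics/scene0.png

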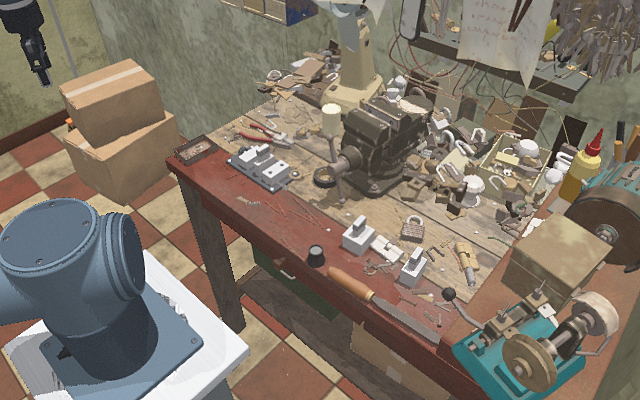

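View pics/top0.png

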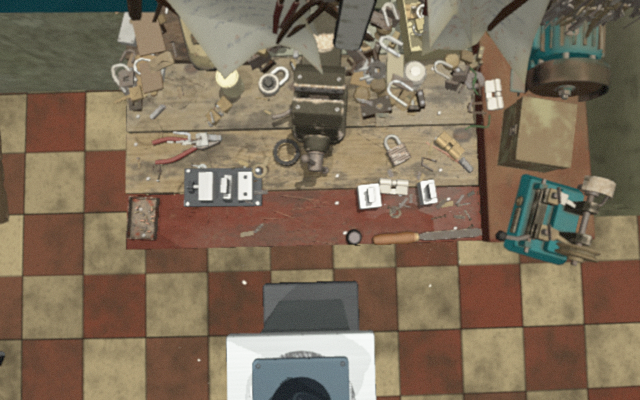

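The top view shows the fixture at about (222,187) with the thin spacer at (225,187), and the thick-looking spacer at (369,196). The other is at (428,192), and the vice screw is at (315,160). I'll zoom in on these.

```bash
cat > h.py <<'E'
import numpy as np,cv2,pickle
def K(c):
    f=200/np.tan(np.radians(c["fovy"]/2)); return f
def proj(c,X):
    X=np.atleast_2d(X);p=X@c["R"].T+c["t"];s=p[:,:2]/p[:,2:];r2=(s**2).sum(1,keepdims=True)
    return s*(1+c["k1"]*r2)*K(c)+[c["cx"],c["cy"]]
def back(c,uv,z):
    uv=np.atleast_2d(uv).astype(float);d=(uv-[c["cx"],c["cy"]])/K(c);s=d.copy()
    for _ in range(20): s=d/(1+c["k1"]*(s**2).sum(1,keepdims=True))
    ray=np.c_[s,np.ones(len(s))]@c["R"];o=-c["R"].T@c["t"]
    return o+ray*((z-o[2])/ray[:,2])[:,None]
def crop(c,x0,y0,w,h,k,fn):
    cv2.imwrite(fn,cv2.resize(c["img"][y0:y0+h,x0:x0+w],None,fx=k,fy=k,interpolation=cv2.INTER_CUBIC))
E
python3 - <<'E'
from h import *
t=pickle.load(open("top0.pkl","rb"));s=pickle.load(open("scene0.pkl","rb"))
crop(t,175,155,100,60,8,"pics/t_fix.png")
crop(t,345,165,100,60,8,"pics/t_sp.png")
crop(s,215,130,100,70,8,"pics/s_fix.png")
crop(s,335,205,100,90,6,"pics/s_sp.png")
E
```

```text
(no output)
```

View pics/t_fix.png

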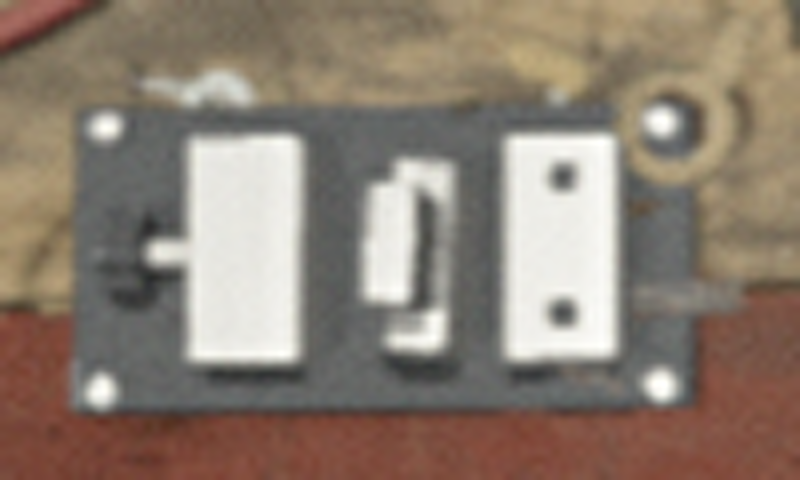

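View pics/t_sp.png

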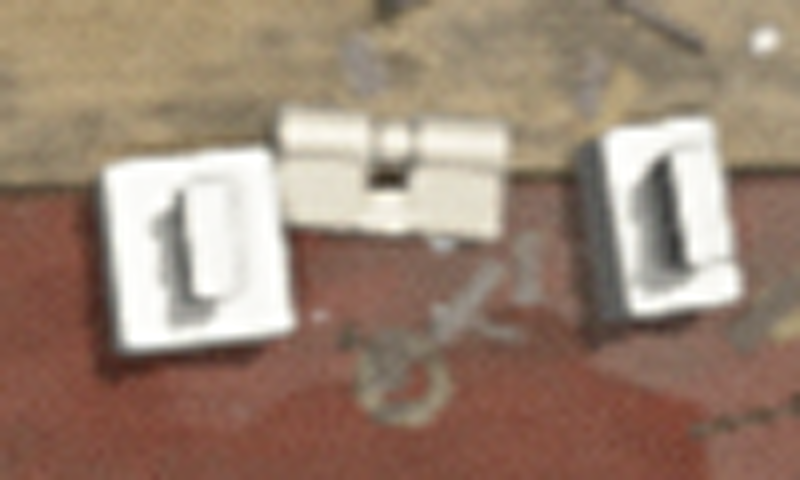

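View pics/s_fix.png

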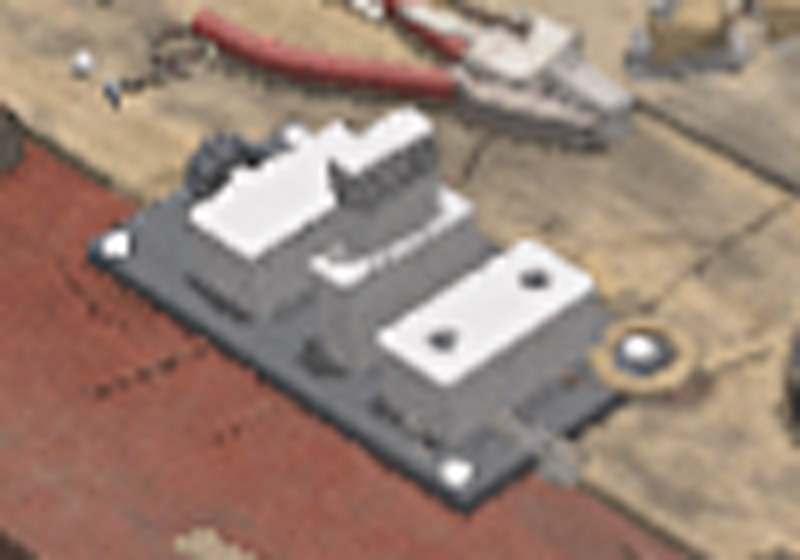

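View pics/s_sp.png

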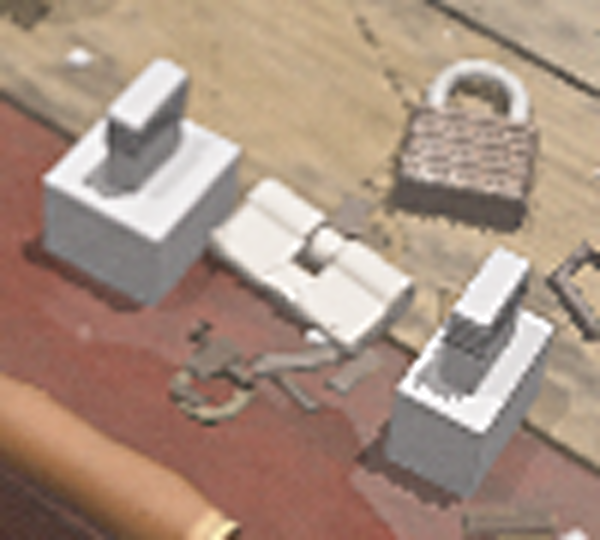

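Run:
```python
from h import *
t=pickle.load(open("top0.pkl","rb"));s=pickle.load(open("scene0.pkl","rb"))
def P(c,pts,x0,y0,k,z):
    uv=(np.array(pts)+.5)/k-.5+[x0,y0]; return back(c,uv,z)
def show(n,w):
    print(n); print(np.round(w[:,:2]*1000,1)); 
# order: far-left, far-right, near-right, near-left
show("slide T",P(t,[(188,136),(302,137),(299,362),(187,360)],175,155,8,.033))
show("fixed T",P(t,[(504,135),(618,135),(618,360),(503,360)],175,155,8,.033))
show("thin tab T",P(t,[(370,183),(412,185),(410,305),(363,301)],175,155,8,.078))
show("thin body T right corners",P(t,[(397,158),(455,162),(448,354),(388,345)],175,155,8,.044))
show("thick body T",P(t,[(102,166),(272,149),(296,328),(119,352)],345,165,8,.036))
show("thick tab T",P(t,[(188,184),(231,180),(239,292),(194,298)],345,165,8,.070))
show("med body T",P(t,[(602,130),(714,117),(742,296),(632,318)],345,165,8,.036))
show("med tab T",P(t,[(668,152),(716,148),(736,256),(690,272)],345,165,8,.070))
show("slide S",P(s,[(190,214),(335,122),(340,200),(248,258)],215,130,8,.033))
show("fixed S (near-left,far-left,far-right,near-right)",P(s,[(378,337),(525,240),(597,288),(448,385)],215,130,8,.033))
show("thin tab S",P(s,[(330,165),(415,108),(435,125),(345,182)],215,130,8,.078))
show("thick body S (nl, ?, fr, nr)",P(s,[(44,183),(240,152),(156,240)],335,205,6,.036))
show("thick tab S",P(s,[(107,114),(163,58),(188,72),(132,128)],335,205,6,.070))
show("med body S (nl,fr,nr)",P(s,[(398,386),(553,328),(474,432)],335,205,6,.036))
show("med tab S",P(s,[(450,312),(505,250),(529,262),(474,328)],335,205,6,.070))
```

```text
slide T
[[504.2 205.9]
 [503.2 175.5]
 [443.2 176.7]
 [444.5 206.5]]
fixed T
[[502.3 121.7]
 [501.5  91.3]
 [441.5  92.1]
 [442.3 122.6]]
thin tab T
[[485.1 146.9]
 [484.3 136.3]
 [453.9 137.1]
 [455.2 149. ]]
thin body T right corners
[[495.5 147.7]
 [494.1 132.5]
 [443.5 134.8]
 [446.3 150.5]]
thick body T
[[ 465.9 -132.2]
 [ 469.2 -177.4]
 [ 421.6 -182.1]
 [ 416.5 -135.1]]
thick tab T
[[ 457.6 -151.3]
 [ 458.4 -162.3]
 [ 429.7 -163.4]
 [ 428.5 -151.9]]
med body T
[[ 472.1 -265.4]
 [ 474.8 -295.5]
 [ 427.  -300.8]
 [ 421.9 -271.3]]
med tab T
[[ 462.7 -274.5]
 [ 463.4 -286.9]
 [ 435.6 -290.8]
 [ 431.8 -278.9]]
slide S
[[444.2 207.3]
 [502.4 208. ]
 [477.8 178.4]
 [441.9 178.6]]
fixed S (near-left,far-left,far-right,near-right)
[[442.9 123.8]
 [500.6 123.4]
 [498.9  92.1]
 [441.8  93.7]]
thin tab S
[[451.5 146.1]
 [485.1 147.4]
 [483.3 137.2]
 [449.1 137.2]]
thick body S (nl, ?, fr, nr)
[[ 414.6 -136.7]
 [ 467.1 -176.3]
 [ 419.6 -178.9]]
thick tab S
[[ 426.4 -151.9]
 [ 457.2 -150. ]
 [ 457.6 -159.8]
 [ 426.9 -161.6]]
med body S (nl,fr,nr)
[[ 422.6 -269.9]
 [ 472.3 -293.3]
 [ 423.4 -296.8]]
med tab S
[[ 431.2 -277.9]
 [ 461.8 -277. ]
 [ 462.6 -285. ]
 [ 430.9 -286.6]]
```

The gap comes out at about 54 mm: fixed face y≈0.122–0.123, slide face y≈0.176–0.178. That makes the thick spacer the right one. The thin spacer is at (0.469, 0.142) with yaw about -1.5°. The thick one is at (0.443, -0.157) with yaw about +4.3°. Moving above the thin one.

Request:
apply_moves(
  motion="0.027 -0.037 -0.010 0 0 2 0.6; 0.027 -0.037 -0.010 0 0 2 0.6; 0.027 -0.037 -0.010 0 0 2 0.6; 0.027 -0.037 -0.010 0 0 2 0.6; 0.027 -0.037 -0.010 0 0 2 0.6; 0.027 -0.037 -0.010 0 0 2 0.6; 0.027 -0.037 -0.010 0 0 2 0.6; 0.027 -0.037 -0.010 0 0 2 0.6; 0.027 -0.037 -0.010 0 0 2 0.6; 0.027 -0.037 -0.010 0 0 2 0.6; 0 0 0 0 0 0 0.6; 0 0 0 0 0 0 0.6",
)

```text
clock: 1.6
tool_pos: [0.4692, 0.1426, 0.142]
orientation: [0.012, 1.0, 0.0, -0.001]
ft_force: [0.3, -0.3, 0.5]
opening: 0.599
```

```bash
cat > st.py <<'E'
from rig import robot
import numpy as np
from scipy.spatial.transform import Rotation as R
s=robot.state();M=R.from_quat(s["orientation"]).as_matrix()
print(s["clock"],s["tool_pos"].round(4),"yaw",np.degrees(np.arctan2(-M[0,1],M[1,1])).round(2),"z",M[:,2].round(3),s["ft_force"].round(1),s["opening"],s["q"].round(2))
E
python3 st.py
python3 - <<'E'
from h import *
from rig import robot
for n in("scene","top"):
    c=robot.camera(n);pickle.dump(c,open(n+"1.pkl","wb"))
    if n=="top": crop(c,150,100,160,120,5,"pics/t1.png")
    else: crop(c,200,80,160,120,5,"pics/s1.png")
E
```

```text
1.6 [0.4692 0.1426 0.142 ] yaw -1.37 z [-0.001  0.    -1.   ] [ 0.3 -0.3  0.5] 0.5985545800761704 [ 0.07  0.25  1.82  0.    1.08 -1.48]
```

View pics/s1.png

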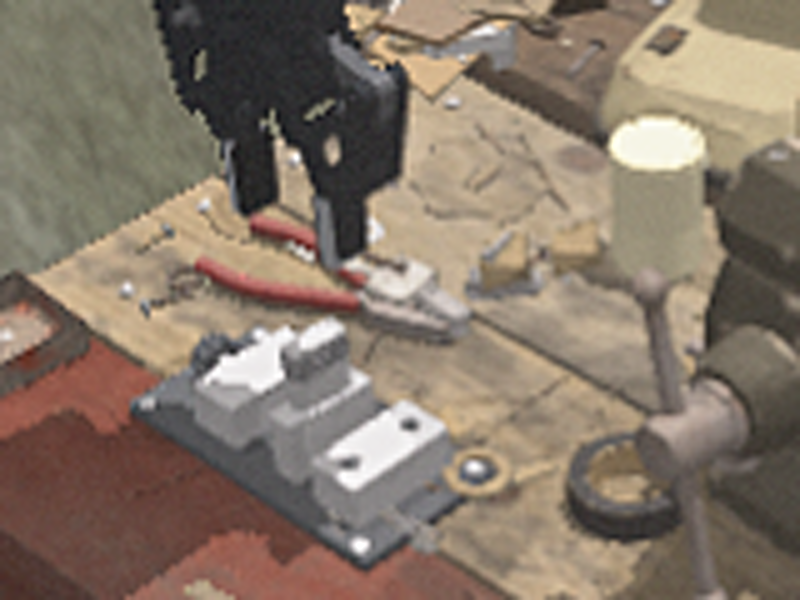

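The gripper stands open above the thin spacer's tab (crop 315,345), aligned and clear of everything. Next I descend and grip.

Request:
apply_moves(
  motion="0 0 -0.025 0 0 0 0.6; 0 0 -0.025 0 0 0 0.6; 0 0 -0.016 0 0 0 0.6; 0 0 -0.010 0 0 0 0.6; 0 0 -0.005 0 0 0 0.6; 0 0 0 0 0 0 0.4; 0 0 0 0 0 0 0.25; 0 0 0 0 0 0 0.1; 0 0 0 0 0 0 0; 0 0 0 0 0 0 0; 0 0 0 0 0 0 0; 0 0 0 0 0 0 0",
  squeeze=50,
)

```text
clock: 3.2
tool_pos: [0.4703, 0.1424, 0.0619]
orientation: [0.011, 1.0, 0.0, 0.001]
ft_force: [-1.2, -0.1, 6.2]
opening: 0.132
```

```bash
python3 st.py
python3 - <<'E'
from h import *
from rig import robot
for n in("scene",):
    c=robot.camera(n);pickle.dump(c,open(n+"2.pkl","wb"))
    crop(c,200,80,160,120,5,"pics/s2.png")
E
```

```text
3.2 [0.4703 0.1424 0.0619] yaw -1.31 z [ 0.001  0.    -1.   ] [-1.2 -0.1  6.2] 0.13191223240611946 [ 0.07  0.36  1.9  -0.    0.88 -1.48]
```

View pics/s2.png

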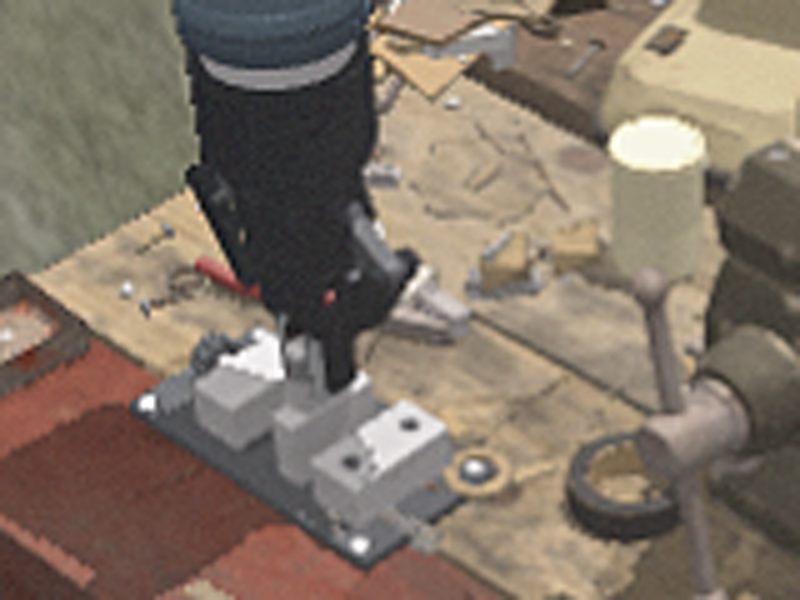

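The gripper closed on the tab (opening 0.132, about 11–12 mm). Now I lift.

Request:
apply_moves(
  motion="0 0 0.006 0 0 0 0; 0 0 0.012 0 0 0 0; 0 0 0.024 0 0 0 0; 0 0 0.03 0 0 0 0; 0 0 0.03 0 0 0 0; -0.02 0 0 0 0 0 0; -0.03 0 0 0 0 0 0; 0 0 0 0 0 0 0",
)

```text
clock: 4.25
tool_pos: [0.4177, 0.1426, 0.1637]
orientation: [0.011, 1.0, 0.0, -0.001]
ft_force: [1.3, -0.4, -0.5]
opening: 0.131
```

```bash
python3 st.py
python3 - <<'E'
from h import *
from rig import robot
for n in("scene",):
    c=robot.camera(n);pickle.dump(c,open(n+"3.pkl","wb"))
    crop(c,200,80,160,120,5,"pics/s3.png")
E
```

```text
4.25 [0.4177 0.1426 0.1637] yaw -1.27 z [-0.001  0.    -1.   ] [ 1.3 -0.4 -0.5] 0.13142404536178298 [ 0.08  0.14  1.9   0.    1.11 -1.47]
```

View pics/s3.png

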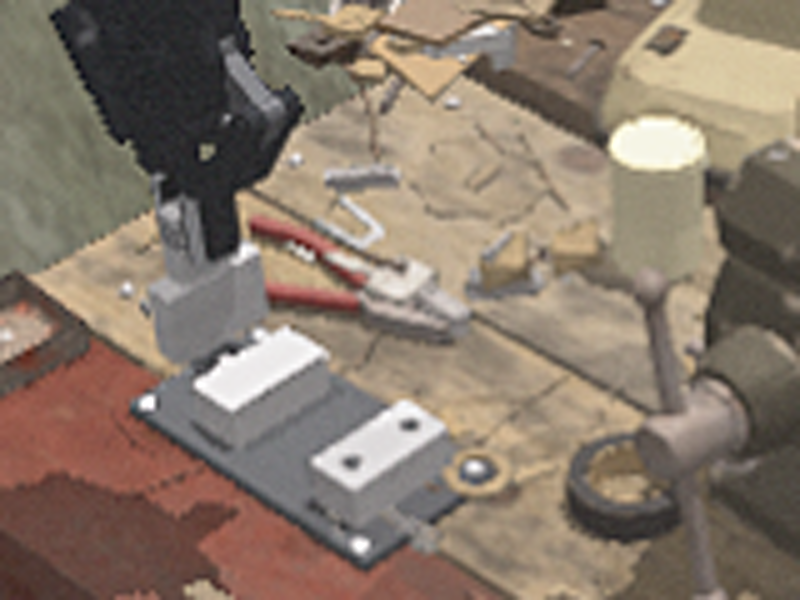

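The thin spacer hangs upright in the gripper (crop 210,300) and the fixture is unmoved. Carrying it in front of the vice.

Request:
apply_moves(
  motion="0 -0.02 0 0 0 0 0; 0 -0.04 0 0 0 0 0; 0 -0.04 0 0 0 0 0; 0 -0.04 0 0 0 0 0; 0.006 -0.025 0 0 0 1 0; 0.005 -0.008 -0.02 0 0 0 0; 0 0 -0.035 0 0 0 0; 0 0 -0.03 0 0 0 0; 0 0 -0.015 0 0 0 0; 0 0 -0.004 0 0 0 0; 0 0 0 0 0 0 0; 0 0 0 0 0 0 0",
)

```text
clock: 5.8
tool_pos: [0.4317, -0.0308, 0.0601]
orientation: [0.003, 1.0, -0.0, 0.001]
ft_force: [0.3, -0.5, -1.2]
opening: 0.132
```

```bash
python3 st.py
```

```text
5.8 [ 0.4317 -0.0308  0.0601] yaw -0.3 z [ 0.002 -0.001 -1.   ] [ 0.3 -0.5 -1.2] 0.13155672963806087 [-0.33  0.28  2.04 -0.    0.82 -1.9 ]
```

Request:
apply_moves(
  motion="0 0 -0.003 0 0 0 0; 0 0 -0.002 0 0 0 0; 0 0 -0.001 0 0 0 0; 0 0 -0.001 0 0 0 0; 0 0 0 0 0 0 0; 0 0 0 0 0 0 0",
)

```text
clock: 6.55
tool_pos: [0.4308, -0.0306, 0.0538]
orientation: [0.002, 1.0, -0.0, 0.0]
ft_force: [-4.7, 1.5, 19.2]
opening: 0.13
```

```bash
python3 st.py
python3 - <<'E'
from h import *
from rig import robot
c=robot.camera("scene");crop(c,260,150,160,120,5,"pics/s4.png")
E
```

```text
6.55 [ 0.4308 -0.0306  0.0538] yaw -0.28 z [ 0.001 -0.    -1.   ] [-4.7  1.5 19.2] 0.1298241844446198 [-0.33  0.29  2.05 -0.    0.81 -1.9 ]
```

View pics/s4.png

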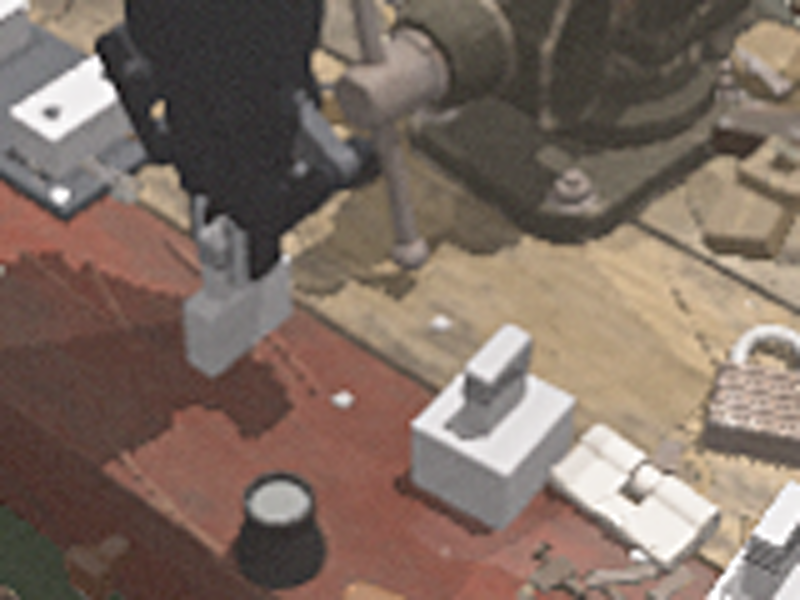

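The spacer is on the bench (19 N contact). Releasing, rising, then moving over the thick spacer.

Request:
apply_moves(
  motion="0 0 0.001 0 0 0 0; 0 0 0 0 0 0 0.15; 0 0 0 0 0 0 0.3; 0 0 0 0 0 0 0.5; 0 0 0 0 0 0 0.6; 0 0 0 0 0 0 0.6; 0 0 0.02 0 0 0 0.6; 0 0 0.03 0 0 0 0.6; 0 0 0.04 0 0 0 0.6; 0.004 -0.042 0 0 0 1.6 0.6; 0.004 -0.042 0 0 0 1.5 0.6; 0.004 -0.042 0 0 0 1.5 0.6; 0 0 0 0 0 0 0.6; 0 0 0 0 0 0 0.6",
)

```text
clock: 8.35
tool_pos: [0.4423, -0.1561, 0.143]
orientation: [-0.037, 0.999, 0.001, -0.0]
ft_force: [0.4, -0.6, -0.0]
opening: 0.601
```

```bash
python3 st.py
python3 - <<'E'
from h import *
from rig import robot
c=robot.camera("scene");crop(c,260,150,160,120,5,"pics/s5.png");pickle.dump(c,open("scene5.pkl","wb"))
E
```

```text
8.35 [ 0.4423 -0.1561  0.143 ] yaw 4.24 z [-0.001  0.001 -1.   ] [ 0.4 -0.6 -0. ] 0.6014973468950446 [-0.58  0.21  1.86  0.    1.07 -2.22]
```

View pics/s5.png

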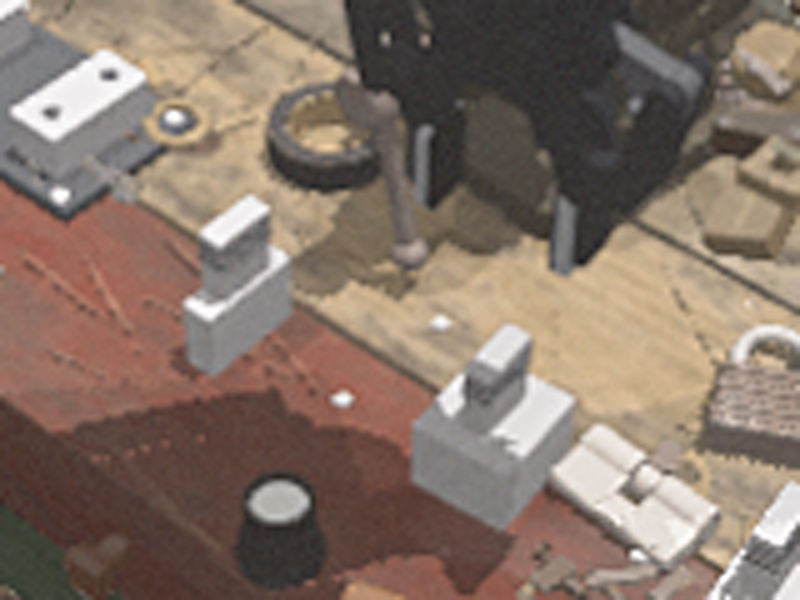

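The thin spacer stands upright on its spot (crop 235,290) and the gripper is above the thick one. Descending to grip it.

Request:
apply_moves(
  motion="0 0 -0.03 0 0 0 0.6; 0 0 -0.03 0 0 0 0.6; 0 0 -0.015 0 0 0 0.6; 0 0 -0.009 0 0 0 0.6; 0 0 -0.0045 0 0 0 0.6; 0 0 0 0 0 0 0.4; 0 0 0 0 0 0 0.25; 0 0 0 0 0 0 0.1; 0 0 0 0 0 0 0; 0 0 0 0 0 0 0; 0 0 0 0 0 0 0; 0 0 0 0 0 0 0",
  squeeze=80,
)

```text
clock: 9.9
tool_pos: [0.4431, -0.1568, 0.0554]
orientation: [-0.037, 0.999, -0.0, 0.0]
ft_force: [-0.3, 0.8, 5.7]
opening: 0.124
```

```bash
python3 st.py
```

```text
9.9 [ 0.4431 -0.1568  0.0554] yaw 4.29 z [ 0.001 -0.001 -1.   ] [-0.3  0.8  5.7] 0.12420563494496306 [-0.58  0.34  1.96  0.    0.85 -2.22]
```

Request:
apply_moves(
  motion="0 0 0.006 0 0 0 0; 0 0 0.014 0 0 0 0; 0 0 0.03 0 0 0 0; 0 0 0.035 0 0 0 0; -0.015 0 0.025 0 0 0 0; -0.02 0.02 0 0 0 0 0; 0 0.04 0 0 0 -1 0; 0 0.05 0 0 0 -1 0; 0 0.05 0 0 0 -1 0; 0 0.05 0 0 0 -1 0; 0 0.05 0 0 0 -1 0; 0.01 0.03 0 0 0 0 0; 0.025 0.016 0 0 0 0 0; 0.02 0 0 0 0 0 0; 0.01 0 0 0 0 0 0; 0 0 0 0 0 0 0; 0 0 0 0 0 0 0",
)

```text
clock: 12.02
tool_pos: [0.4719, 0.1492, 0.1648]
orientation: [0.006, 1.0, -0.0, -0.001]
ft_force: [-0.6, -0.2, -1.8]
opening: 0.124
```

```bash
python3 st.py
python3 - <<'E'
from h import *
from rig import robot
for n in("scene","top"):
    c=robot.camera(n);pickle.dump(c,open(n+"6.pkl","wb"))
    if n=="top": crop(c,150,130,120,90,6,"pics/t6.png")
    else: crop(c,200,80,160,120,5,"pics/s6.png")
E
```

```text
12.025 [0.4719 0.1492 0.1648] yaw -0.73 z [-0.001 -0.    -1.   ] [-0.6 -0.2 -1.8] 0.12430589637240873 [ 0.08  0.23  1.78  0.    1.14 -1.48]
```

View pics/s6.png

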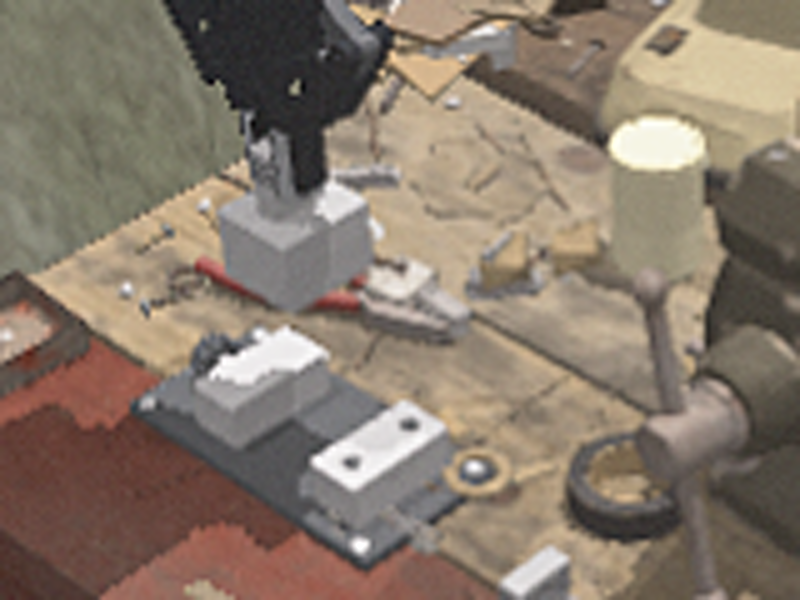

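View pics/t6.png

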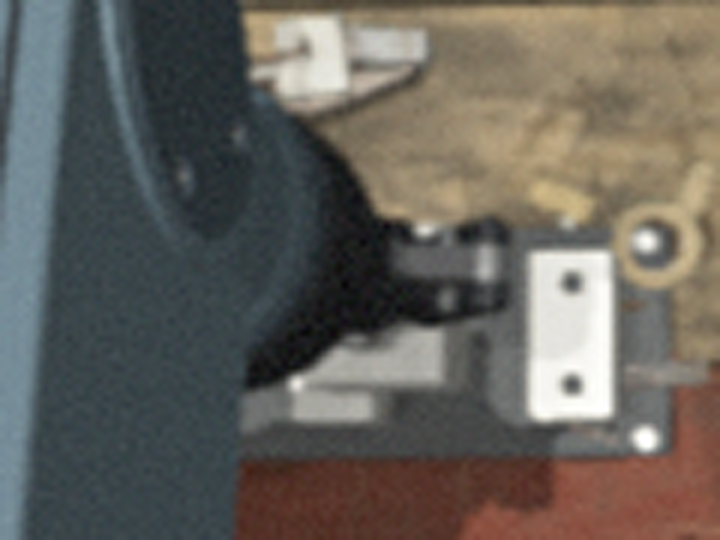

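The spacer hangs above the gap, square to the jaws. I'll lower it to just above the jaw tops and check the alignment.

Request:
apply_moves(
  motion="0 0 -0.02 0 0 0 0; 0 0.0005 -0.025 0 0 0 0; 0 0 -0.015 0 0 0 0; 0 0 -0.006 0 0 0 0; 0 0 0 0 0 0 0; 0 0 0 0 0 0 0",
)

```text
clock: 12.88
tool_pos: [0.4734, 0.15, 0.0996]
orientation: [0.006, 1.0, 0.0, 0.001]
ft_force: [-0.1, -0.2, -3.7]
opening: 0.122
```

```bash
python3 st.py
python3 - <<'E'
from h import *
from rig import robot
c=robot.camera("scene");pickle.dump(c,open("scene7.pkl","wb"))
o=np.array([.4719,.1497,.0985-.0554])
im=cv2.resize(c["img"][130:200,215:315],None,fx=8,fy=8,interpolation=cv2.INTER_CUBIC)
cv2.imwrite("pics/s7.png",im)
E
```

```text
12.875 [0.4734 0.15   0.0996] yaw -0.7 z [ 0.001  0.    -1.   ] [-0.1 -0.2 -3.7] 0.12184546803440573 [ 0.08  0.31  1.85  0.    0.98 -1.48]
```

View pics/s7.png

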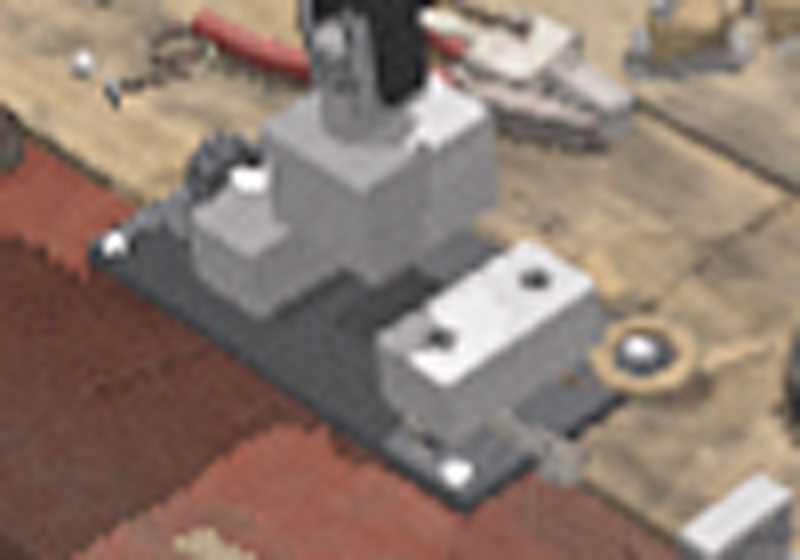

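Run:
```python
from h import *
c=pickle.load(open("scene7.pkl","rb"))
def P(pts,z): return (back(c,(np.array(pts)+.5)/8-.5+[215,130],z)[:,:2]*1000).round(1)
print(P([(262,138),(372,190),(497,120)],.0442+.036)); print(P([(375,284)],.0442))
print("jaws",P([(378,337),(525,240),(190,214),(248,258)],.033))
```

```text
[[445.5 167.6]
 [449.9 126.6]
 [494.5 123.3]]
[[449.9 130.9]]
jaws [[442.9 123.8]
 [500.6 123.4]
 [444.2 207.3]
 [441.9 178.6]]
```

Request:
apply_moves(
  motion="0 0 -0.004 0 0 0 0; 0 0 -0.004 0 0 0 0; 0 0 -0.003 0 0 0 0; 0 0 -0.003 0 0 0 0; 0 0 -0.002 0 0 0 0; 0 0 0 0 0 0 0",
)

```text
clock: 13.68
tool_pos: [0.4727, 0.1499, 0.0826]
orientation: [0.006, 1.0, -0.0, -0.0]
ft_force: [0.3, -0.2, -3.2]
opening: 0.126
```

The underside is below the jaw tops with no contact force, so it is entering freely.

Request:
apply_moves(
  motion="0 0 -0.004 0 0 0 0; 0 0 -0.004 0 0 0 0; 0 0 -0.004 0 0 0 0; 0 0 -0.003 0 0 0 0; 0 0 -0.002 0 0 0 0; 0 0 0 0 0 0 0; 0 0 0 0 0 0 0",
)

```text
clock: 14.55
tool_pos: [0.4729, 0.15, 0.0659]
orientation: [0.006, 1.0, 0.0, 0.0]
ft_force: [0.0, -1.3, -2.8]
opening: 0.124
```

```bash
python3 st.py
```

```text
14.55 [0.4729 0.15   0.0659] yaw -0.7 z [ 0.  0. -1.] [ 0.  -1.3 -2.8] 0.12350743235354897 [ 0.08  0.36  1.88 -0.    0.9  -1.48]
```

Request:
apply_moves(
  motion="0 0 -0.001 0 0 0 0; 0 0 -0.001 0 0 0 0; 0 0 -0.001 0 0 0 0; 0 0 0 0 0 0 0; 0 0 0 0 0 0 0",
)

```text
clock: 15.18
tool_pos: [0.4728, 0.1501, 0.0634]
orientation: [0.006, 1.0, 0.0, 0.0]
ft_force: [-3.0, 0.6, 6.2]
opening: 0.124
```

```bash
python3 st.py
```

```text
15.175 [0.4728 0.1501 0.0634] yaw -0.7 z [ 0.  0. -1.] [-3.   0.6  6.2] 0.12418714690616522 [ 0.08  0.36  1.89  0.    0.89 -1.48]
```

It seated at exactly the expected height (0.0634, with contact). Releasing and withdrawing.

Request:
apply_moves(
  motion="0 0 0.0005 0 0 0 0; 0 0 0 0 0 0 0.15; 0 0 0 0 0 0 0.3; 0 0 0 0 0 0 0.5; 0 0 0 0 0 0 0.6; 0 0 0 0 0 0 0.6; 0 0 0.02 0 0 0 0.6; 0 0 0.03 0 0 0 0.6; 0 0 0.05 0 0 0 0.6; 0 0 0.05 0 0 0 0.6; -0.03 0.04 0.01 0 0 0 0.6; -0.03 0.05 0 0 0 0 0.6; -0.03 0.05 0 0 0 0 0.6; -0.03 0.05 0 0 0 0 0.6; -0.03 0.05 0 0 0 0 0.6; -0.03 0.05 0 0 0 0 0.6; 0 0 0 0 0 0 0.6; 0 0 0 0 0 0 0.6",
)

```text
clock: 17.42
tool_pos: [0.2926, 0.4396, 0.223]
orientation: [0.006, 1.0, -0.0, -0.0]
ft_force: [-0.7, 0.0, -0.8]
opening: 0.598
```

```bash
python3 st.py
python3 - <<'E'
from h import *
from rig import robot
for n in("scene","top"):
    c=robot.camera(n);pickle.dump(c,open(n+"8.pkl","wb"))
    if n=="top": cv2.imwrite("pics/t8.png",c["img"]);crop(c,175,155,100,60,8,"pics/t8c.png")
    else: cv2.imwrite("pics/s8.png",c["img"]);crop(c,215,130,100,70,8,"pics/s8c.png")
E
```

```text
17.425 [0.2926 0.4396 0.223 ] yaw -0.63 z [-0.    -0.001 -1.   ] [-0.7  0.  -0.8] 0.5984175194346573 [ 0.77  0.23  1.62 -0.    1.29 -0.79]
```

View pics/s8c.png

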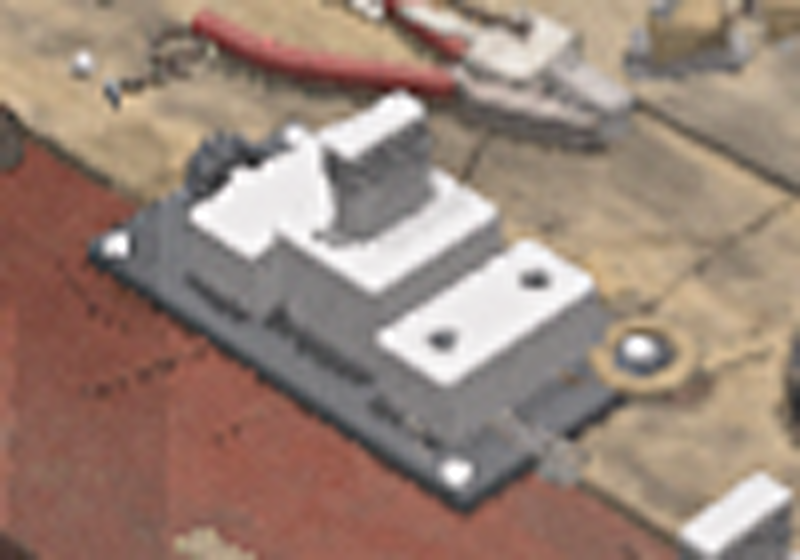

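View pics/t8c.png

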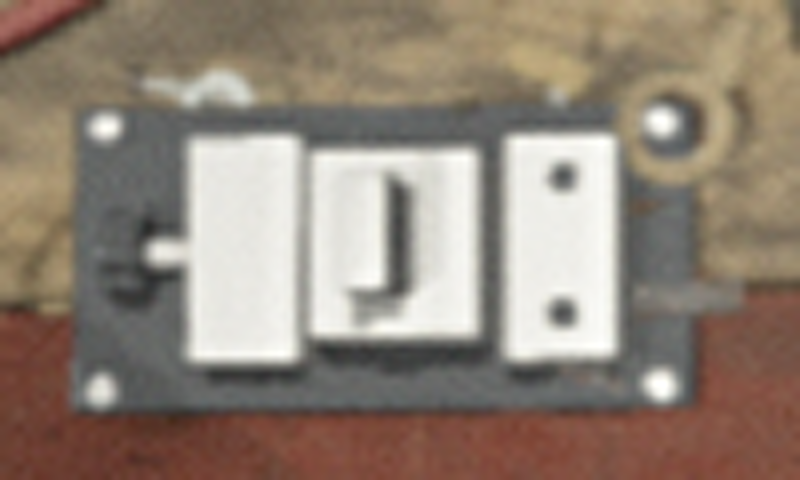

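View pics/t8.png

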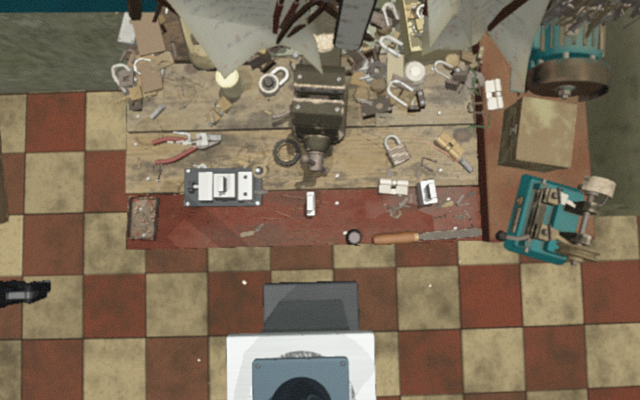

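View pics/s8.png

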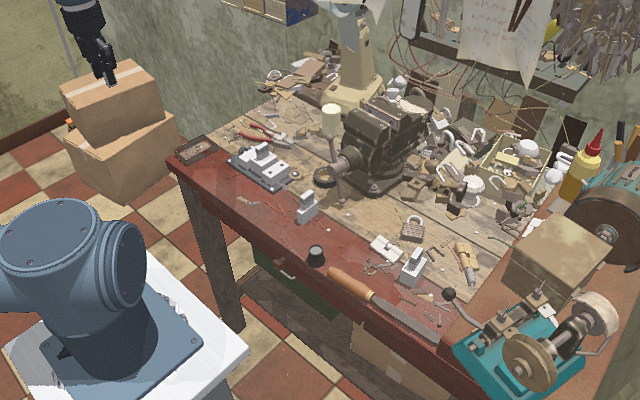

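Top crop: the thick spacer sits square between the jaws (310–482), with a gap on both sides. The jaws are at the same pixels as before (right slide edge 302, left fixed edge 503). The thin spacer stands at (310,205) and the medium one at (428,192). Handing in.

```bash
python3 -c "
from rig import robot
print(robot.finish_job())"
```

```text
the job is handed in; nothing more can be done
None
```

The thick spacer is now standing in the gap, down on the fixture's base and square to the jaws. I handed the job in at about 17.5 s.

- **Choice of spacer:** the gap measured about 54 mm in the top view and 55 mm in the scene view. The 45 mm spacer therefore fits with roughly 9 mm of total play, which is more than "a few millimetres". It is still the right one, since the gap is over 49 mm.
- **Thin spacer:** I took it out first and stood it on the bench at about (0.43, -0.03).
- **Thick spacer:** I carried it in front of the vice and lowered it in. It met no resistance on the way down, and touched the base at the expected height with about 6 N of contact. The gripper's yaw at release was -0.7°, against about -0.8° measured for the fixture.
- **Last pictures:** both jaws are at the same pixels as before. The thin and medium spacers are upright on the bench and the arm is clear of everything.
- **Disagreement:** the two cameras put the middle of the gap about 2 mm apart (149 mm and 151 mm). I aimed between them at 150 mm. No check failed.

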